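Power off and lay the service parts in the tray

TASK

The service job is over: first turn the knob on the small green power unit anticlockwise to its off stop, and leave it off. Then lay the brush, the red-handled spatula and the green hatch cover flat in their own compartments of the black tray (brush in yellow, spatula in blue, cover in green), each the way round its compartment is shaped. Set the parts down rather than dropping them, and leave everything else on the bench where it is.

Things in the scene. Friction and masses are not known exactly. Their poses are not given: they have to be found in the camera images.
- dial (a joint): Knob angle, rad: 0 = off stop (fully anticlockwise seen from above), grows clockwise up to 4.71; starts between 0.7 and 1.4. Friction about 0.04 N m.
- dial_grip (a point): Grip point on the blue knob's upright axis, 87 mm above the bench. Disc 40 mm dia, 8 thick, with an upright bar grip 38 long, 14 thick, 32 tall (bar top 7 mm above this point, disc top 23 below). The frame turns with the knob; the bar runs along its x, a white line on top at the -x end. Off: bar along the power unit's x, white line at the red mark.
- power_unit: Green power unit, box 100 (x) by 80 (y) by 50 mm tall, fixed to the bench; black top with a white scale and one red off mark at its -x edge. Origin: centre of its underside; the knob stands on the centre of its top.
- tray: Black tray fixed to the bench, 186 (x) by 212 (y) mm; origin: centre of underside. Floor 4 mm thick, walls 9 mm above it, 12 mm between compartments. Along x: brush (yellow, y -70): pocket 62x56 wide at +x, channel 108x28. Spatula (blue, y -8): pocket 79x44 at -x, channel 91x30. Cover (green, y +62): pocket 112x72, at its +x end a tongue notch 20x36 wide.
- slot_brush (a point): On the brush compartment's floor, where the brush's origin lies when centred; axes as the tray's. The brush must point along tray +x.
- slot_spatula (a point): On the spatula compartment's floor, where the spatula's origin lies when centred; axes as the tray's. The spatula must point along tray -x.
- slot_cover (a point): On the cover compartment's floor, where the cover's origin lies when centred; axes as the tray's. The cover's tongue must point along tray +x.
- slot_brush_tip (a point): Where the tip of the brush head lies when centred in its compartment (75 mm along tray +x from slot_brush).
- slot_spatula_tip (a point): Where the blade tip lies when centred (82 mm along tray -x from slot_spatula).
- slot_cover_tip (a point): Where the tongue's end lies when centred (66 mm along tray +x from slot_cover).
- brush: Flat brush, 156 mm long, 60 g: pale wooden handle 108 by 16 wide by 20 mm high, aluminium and grey head 48 by 44 wide by 18 high. Origin: underside, near the centre of mass; +x to the head (head x 27 to 75 mm, handle -81 to 27), z up. Grip across the handle at the origin; in the tray only its top 11 mm stands above the walls.
- brush_tip (a point): Underside, middle of the head's end, 75 mm along the brush's x.
- spatula: Spatula, 156 mm long, 70 g: red handle 91 by 18 wide by 20 mm high, steel blade 65 by 32 wide by 3 thick, level with the handle's underside. Origin: underside, near the centre of mass; +x to the blade (blade x 17 to 82 mm, handle -74 to 17), z up. Grip across the handle at the origin; its top 11 mm stands above the tray's walls.
- spatula_tip (a point): Underside, middle of the blade's end, 82 mm along the spatula's x.
- cover: Green hatch cover, 150 g: plate 100 (x) by 60 (y) by 5 mm with a tongue 16 long by 24 wide at the +x end, and a black rubber foot, 24 mm dia, 20 mm high, standing on its middle (top 25 mm above the underside), by which it is gripped. Origin: underside, below the foot; z up.
- cover_tip (a point): Underside, middle of the tongue's end, 66 mm along the cover's x.
- dish: Bystander: black round dish of screws, 110 mm dia, 35 mm high. Origin under its centre.
- jar: Bystander: jar, 32 mm dia, 45 mm high. Origin under its centre.
- bottle: Bystander: white bottle, 56 mm dia, 140 mm high. Origin under its centre.
- screwdriver: Bystander: orange screwdriver 180 mm long, 26 mm dia handle. Origin at its middle, underside; along its x.
- carton: Bystander: cardboard carton 70 by 50 by 40 mm. Origin under its centre.
- rubber_foot: Bystander: spare black rubber foot, 28 mm dia, 18 mm high. Origin under its centre.
- multimeter: Bystander: yellow multimeter 130 by 70 by 32 mm. Origin under its centre.

How it is judged:
On the way, in this order (a step that is already met when the one before it is completed fails the run):
1. the knob is turned to its off stop while the three parts still lie where they were (value of joint dial below 0.08 rad and distance of each of brush, spatula, cover from where it was at the start of the episode below 0.03 m), for 0.2 s.
2. one of the three parts is laid in its compartment (((horizontal distance between brush and slot_brush below 0.014 m and horizontal distance between brush_tip and slot_brush_tip below 0.016 m and z of brush in the frame of slot_brush between -0.003 and 0.003 m and angle between brush's own z axis and vertical below 0.08 rad and linear speed of brush below 0.03 m/s and contact force between brush and the fingers below 0.1 N) or (horizontal distance between spatula and slot_spatula below 0.014 m and horizontal distance between spatula_tip and slot_spatula_tip below 0.016 m and z of spatula in the frame of slot_spatula between -0.003 and 0.003 m and angle between spatula's own z axis and vertical below 0.08 rad and linear speed of spatula below 0.03 m/s and contact force between spatula and the fingers below 0.1 N) or (horizontal distance between cover and slot_cover below 0.014 m and horizontal distance between cover_tip and slot_cover_tip below 0.016 m and z of cover in the frame of slot_cover between -0.003 and 0.003 m and angle between cover's own z axis and vertical below 0.08 rad and linear speed of cover below 0.03 m/s and contact force between cover and the fingers below 0.1 N))), for 0.2 s.
3. two of the three parts are laid ((((horizontal distance between brush and slot_brush below 0.014 m and horizontal distance between brush_tip and slot_brush_tip below 0.016 m and z of brush in the frame of slot_brush between -0.003 and 0.003 m and angle between brush's own z axis and vertical below 0.08 rad and linear speed of brush below 0.03 m/s and contact force between brush and the fingers below 0.1 N) and (horizontal distance between spatula and slot_spatula below 0.014 m and horizontal distance between spatula_tip and slot_spatula_tip below 0.016 m and z of spatula in the frame of slot_spatula between -0.003 and 0.003 m and angle between spatula's own z axis and vertical below 0.08 rad and linear speed of spatula below 0.03 m/s and contact force between spatula and the fingers below 0.1 N)) or ((horizontal distance between brush and slot_brush below 0.014 m and horizontal distance between brush_tip and slot_brush_tip below 0.016 m and z of brush in the frame of slot_brush between -0.003 and 0.003 m and angle between brush's own z axis and vertical below 0.08 rad and linear speed of brush below 0.03 m/s and contact force between brush and the fingers below 0.1 N) and (horizontal distance between cover and slot_cover below 0.014 m and horizontal distance between cover_tip and slot_cover_tip below 0.016 m and z of cover in the frame of slot_cover between -0.003 and 0.003 m and angle between cover's own z axis and vertical below 0.08 rad and linear speed of cover below 0.03 m/s and contact force between cover and the fingers below 0.1 N)) or ((horizontal distance between spatula and slot_spatula below 0.014 m and horizontal distance between spatula_tip and slot_spatula_tip below 0.016 m and z of spatula in the frame of slot_spatula between -0.003 and 0.003 m and angle between spatula's own z axis and vertical below 0.08 rad and linear speed of spatula below 0.03 m/s and contact force between spatula and the fingers below 0.1 N) and (horizontal distance between cover and slot_cover below 0.014 m and horizontal distance between cover_tip and slot_cover_tip below 0.016 m and z of cover in the frame of slot_cover between -0.003 and 0.003 m and angle between cover's own z axis and vertical below 0.08 rad and linear speed of cover below 0.03 m/s and contact force between cover and the fingers below 0.1 N)))), for 0.2 s.
At the end, for the whole second after the job is handed in: The knob is within 0.08 rad of its off stop; brush, spatula and cover each lie at rest and released in their own compartment, the right way round (origin within 14 mm of its slot point, tip within 16 mm of its tip point), on the floor within 3 mm and level within 0.08 rad (value of joint dial below 0.08 rad and horizontal distance between brush and slot_brush below 0.014 m and horizontal distance between brush_tip and slot_brush_tip below 0.016 m and z of brush in the frame of slot_brush between -0.003 and 0.003 m and angle between each of brush, spatula, cover's own z axis and vertical below 0.08 rad and linear speed of each of brush, spatula, cover below 0.03 m/s and contact force between each of brush, spatula, cover and the fingers below 0.1 N and horizontal distance between spatula and slot_spatula below 0.014 m and horizontal distance between spatula_tip and slot_spatula_tip below 0.016 m and z of spatula in the frame of slot_spatula between -0.003 and 0.003 m and horizontal distance between cover and slot_cover below 0.014 m and horizontal distance between cover_tip and slot_cover_tip below 0.016 m and z of cover in the frame of slot_cover between -0.003 and 0.003 m); the robot touches nothing.
It fails at once if a bystander is moved by more than 30 mm (distance of any of dish, jar, bottle, screwdriver, carton, rubber_foot, multimeter from where it was at the start of the episode above 0.03 m).
It fails at once if the brush, spatula or cover is dropped or thrown (free of the fingers and faster than 0.7 m/s) ((contact force between brush and the fingers below 0.05 N and linear speed of brush above 0.7 m/s) or (contact force between spatula and the fingers below 0.05 N and linear speed of spatula above 0.7 m/s) or (contact force between cover and the fingers below 0.05 N and linear speed of cover above 0.7 m/s)).
It also fails if it takes over 72 s, if anything falls off the work surface, if the arm or the gripper's body presses on something with over 40 N, if the wrist force passes 120 N, or if a joint passes its speed limit or range.

ROBOT

A 6-joint arm with a two-finger parallel gripper is mounted at the origin on the work surface. World frame = base frame: x ahead of the robot, y to its left, z up, the work surface at z = 0. Lengths are in m, angles in rad, forces in N, time in s.
With the tool pointing down it reaches from about 0.4 to 0.825 m from the base axis. Payload 7 kg.
Tool frame: the origin (TCP) lies at the very end of the fingers, on their centre line; the grasp point (between the pads) lies 19 mm behind it; z points along the fingers, y is the line along which they close (so a half turn about z gives the same grasp; the last joint's range is limited). The gripper opens to 88 mm and grips with 3 to 60 N. Pads are 19 mm wide; open, the fingers measure 130 mm over their backs; the gripper's body (78 mm by 193 mm) begins 47 mm behind the grasp point.
Start: joints at [1.508, 0.359, 0.012, 0, -1.224, -0.288], TCP at [0.232, 0.634, 0.227] pointing down, gripper open.
Joint ranges: [-3.07, 3.07], [-1.43, 2.12], [-1.02, 1.25], [-3.03, 1.67], [-3.05, -0], [-3.03, 3.03]. Speed limits (rad/s): [2.39, 2.39, 3.01, 3.14, 3.14, 3.14].

INTERFACE

Orientations are given as [roll, pitch, yaw] about the fixed x, y, z axes, in that order (R = Rz(yaw) Ry(pitch) Rx(roll)).
In Python, from station import * gives the robot as it stands.
- The arm moves only by the tool servo_tool, never from a script. Its argument "moves" is a list of rows, each an object of numbers: "jaw": the opening, from 0 (shut) to 1 (fully open); "dx", "dy", "dz": the shift along the world's x, y, z in m; "roll": the turn about the world's z in degrees. A call has exactly 10 rows; each row shifts and turns the commanded pose from where the row before left it; what a row does not reach is not made up. A row lasts 1/8 s, in which the tool goes at most 62.5 mm and 10.7 degrees, less where a joint would pass 70% of its speed; a pose out of reach is approached as far as the arm can. A call with a gripper value outside its range is refused whole. The fingers move at their own pace and stop on an object; "newtons" is the grip in N (left out, the last holds). Time passes only in rows, so rows that do not move let the fingers close, or fill a call up. It gives the time, the measured TCP pose, the force, the opening and the grip force at its end, in the units of the state.
- get_state(): the state, without advancing time (a new reading comes with each control period).
- grab_frame(name): name is "scene" or "top" or "wrist"; returns (picture, depth): 384x512x3 uint8, red, green, blue; 384x512 float32, m along the optical axis (not along the pixel's ray), 0 where there is no reading.
- calibration(name): a dict with "intrinsics" (3x3 intrinsics, pixels), "k1" (the pictures are not rectified: a ray, as slopes to the right and down, at radius r is drawn at 1 + k1 r^2 times it, then the intrinsics apply), "R" (3x3) and "t" (3): a world point X has camera coordinates R X + t. Camera axes: x right, y down, z forward; pixel columns grow to the right and rows downward; lengths in m; the calibration is good to about 2 mm. A picture is of the moment at which its call begins: read the wrist's pose just before it. calibration takes no time and is no camera call; for the wrist camera it gives the pose at the moment of the call.
- job_done(): hands the job in; it is judged then, once.
The state is a dict: "t": time; "q": joint angles; "qd": joint speeds; "joint_efforts": joint torques, N m; "eef_pos": TCP position; "ee_rot": TCP orientation; "force": force on the tool from outside, world axes, zero at the start; "moment": the same for the moment, N m; "width": finger opening in m; "gripper_force": force on a finger pad.
Only numpy, scipy, OpenCV 4.12 (cv2) and the standard library are available. Lean on these libraries where they do the work, as an engineer would, in place of code of your own. Each camera call takes 0.05 s, during which the arm holds its last target. There are 200 camera calls.

## Working session

There is one attempt and no reset: what is moved stays moved. The work goes in short steps, Python scripts to look and compute and a tool call to move; the robot and the scene stay as the last step left them, time stands still between calls to the robot, and variables do not carry over. Pictures are saved under pics/ and viewed, at most 14 in all, crops included, and the job is handed in when it is done.

Besides the shell and the picture viewer there is one more tool, called after "Call:" as name(argument=value, ...) on one line, values as JSON. servo_tool: Moves the arm, as the interface text tells. Its arguments: {"type":"object","properties":{"moves":{"type":"array","items":{"type":"object","properties":{"jaw":{"type":"number"},"dx":{"type":"number"},"dy":{"type":"number"},"dz":{"type":"number"},"roll":{"type":"number"}}}},"newtons":{"type":"number"}},"required":["moves"]}

```bash
mkdir -p pics; ls; cat > h.py <<'E'
from station import *
import numpy as np, cv2
def world(name,uv,z,cal=None):
    """rays through pixels cast on plane(s) at height z"""
    c=cal or calibration(name);K=np.array(c["intrinsics"],float);R=np.array(c["R"]);t=np.array(c["t"])
    uv=np.asarray(uv,float).reshape(-1,2)
    d=np.stack([(uv[:,0]-K[0,2])/K[0,0],(uv[:,1]-K[1,2])/K[1,1]],1)
    s=d.copy()
    for _ in range(20): s=d/(1+c["k1"]*(s**2).sum(1,keepdims=True))
    w=np.c_[s,np.ones(len(s))]@R; o=-R.T@t
    return o+w*((z-o[2])/w[:,2])[:,None]
def cloud(name,depth,cal=None):
    c=cal or calibration(name);h,w=depth.shape
    u,v=np.meshgrid(np.arange(w),np.arange(h));uv=np.c_[u.ravel(),v.ravel()].astype(float)
    K=np.array(c["intrinsics"],float);R=np.array(c["R"]);t=np.array(c["t"])
    d=np.stack([(uv[:,0]-K[0,2])/K[0,0],(uv[:,1]-K[1,2])/K[1,1]],1);s=d.copy()
    for _ in range(20): s=d/(1+c["k1"]*(s**2).sum(1,keepdims=True))
    X=(np.c_[s,np.ones(len(s))]*depth.reshape(-1,1)-t)@R
    return X.reshape(h,w,3)
E
python3 - <<'E'
from h import *
s=get_state();print({k:np.round(v,3) for k,v in s.items()})
for n in("top","scene"):
    p,d=grab_frame(n);np.savez("%s0.npz"%n,p=p,d=d)
    cv2.imwrite("pics/%s0.png"%n,cv2.resize(p[...,::-1],(800,600),interpolation=cv2.INTER_CUBIC))
    c=calibration(n);print(n,-np.array(c["R"]).T@np.array(c["t"]),c["k1"],c["intrinsics"])
E
```

```text
pics
{'t': np.float64(0.0), 'q': array([ 1.508,  0.359,  0.011, -0.   , -1.224, -0.288]), 'qd': array([-0.001, -0.001,  0.001, -0.001, -0.001, -0.001]), 'joint_efforts': array([ 1.0000e-03, -5.8271e+01,  2.9307e+01,  6.9980e+00,  7.0000e-03,
       -0.0000e+00]), 'eef_pos': array([0.232, 0.633, 0.226]), 'ee_rot': array([ 3.14 , -0.   , -0.351]), 'force': array([-0.135, -0.052, -0.774]), 'moment': array([ 0.013, -0.009, -0.037]), 'gripper_force': np.float64(0.0), 'width': np.float64(0.088)}
top [0.25824414 0.00722594 1.42725903] -0.09114467842064586 [[416.03150909   0.         249.72583142]
 [  0.         416.03150909 192.12912315]
 [  0.           0.           1.        ]]
scene [ 1.32378612 -0.53486856  0.64066584] -0.058719142076762605 [[378.87737613   0.         250.17523798]
 [  0.         378.87737613 193.21682104]
 [  0.           0.           1.        ]]
```

View pics/top0.png

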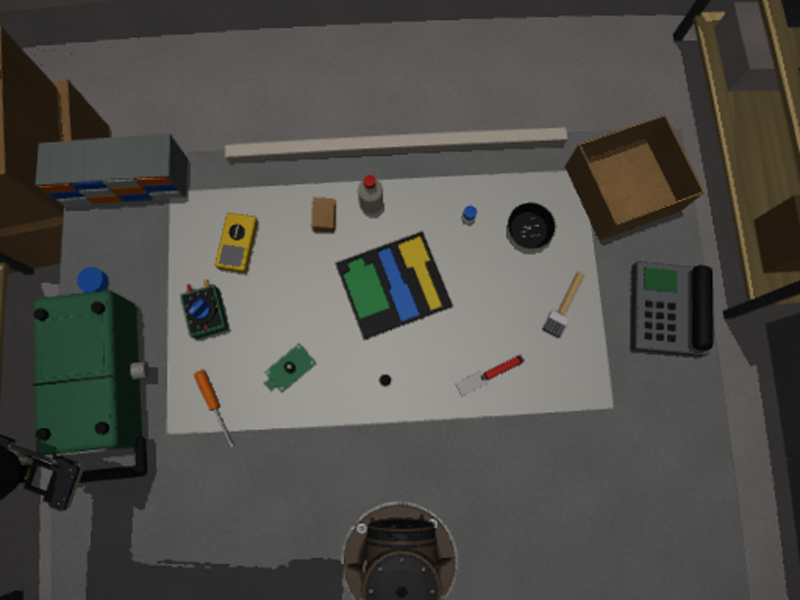

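View pics/scene0.png

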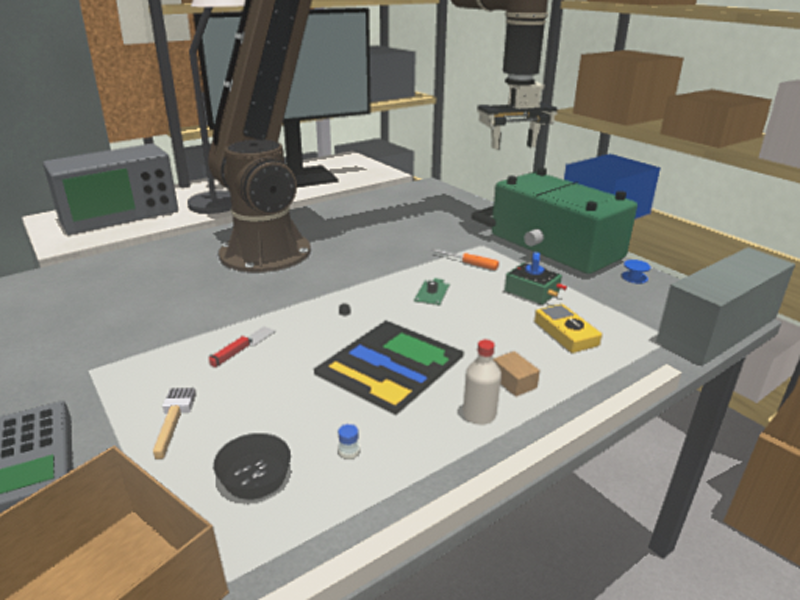

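The top view shows the power unit at (205,312), the cover at (290,368), the spatula at (490,375, blade left), the brush at (565,303, head lower left) and the tray at (394,285), in 800x600 pixels. The scene view confirms the layout, and the gripper hovers at the left. Next I measure from the masks.

```bash
cat > m.py <<'E'
from h import *
f=np.load("top0.npz");p,d=f["p"],f["d"];hsv=cv2.cvtColor(p,cv2.COLOR_RGB2HSV)
def mask(h0,h1,smin,vmin,box,smax=255,vmax=255):
    m=cv2.inRange(hsv,(h0,smin,vmin),(h1,smax,vmax));k=np.zeros_like(m);x0,y0,x1,y1=[int(b/1.5625) for b in box];k[y0:y1,x0:x1]=m[y0:y1,x0:x1]
    return k
def report(n,m,z):
    v,u=np.nonzero(m);W=world("top",np.c_[u,v],z)[:,:2]
    r=cv2.minAreaRect((W*1000).astype(np.float32));c=W.mean(0);e,V=np.linalg.eigh(np.cov(W.T));a=V[:,1]
    q=(W-c)@a
    print(n,len(u),"mean",c.round(4),"rect c",np.round(r[0],1),"size",np.round(r[1],1),"rang",round(r[2],1),"axis deg",round(np.degrees(np.arctan2(a[1],a[0])),1),"ext",q.min().round(3),q.max().round(3),"skew",((q**3).mean()/q.std()**3).round(2))
report("yellow",mask(20,35,120,60,(380,220,460,345)),.004)
report("blue",mask(100,125,120,50,(330,220,460,345)),.004)
report("green",mask(50,85,120,50,(330,220,460,345)),.004)
report("tray",mask(0,180,0,0,(330,225,460,345),vmax=60)|mask(0,180,100,0,(330,225,460,345)),.013)
report("cover",mask(50,90,70,30,(255,335,325,400)),.005)
report("foot",mask(0,180,0,0,(275,350,305,385),vmax=45),.025)
report("redhandle",mask(170,180,120,50,(440,340,540,405))|mask(0,8,120,50,(440,340,540,405)),.02)
report("wood",mask(8,28,60,80,(535,262,595,345)),.02)
report("knob",mask(100,125,120,50,(175,275,235,350)),.087)
for n,u,v in(("paper",260,520),):pass
X=cloud("top",d)
for n,(u,v) in dict(unit=(186,205),knob=(128,199),tray=(252,182),foot=(185,235),redh=(325,233),brush=(368,184),paper=(250,250)).items(): print(n,X[v,u].round(3))
b=p[165:225,100:160];cv2.imwrite("pics/c1.png",cv2.resize(np.hstack([b,p[205:265,155:215],p[160:220,330:390]])[...,::-1],None,fx=4,fy=4,interpolation=cv2.INTER_CUBIC))
E
python3 m.py
```

```text
yellow 539 mean [ 0.6282 -0.0848] rect c [616.2 -88.8] size [171.4  58. ] rang 18.1 axis deg -162.3 ext -0.073 0.098 skew 0.38
blue 534 mean [ 0.5897 -0.0321] rect c [597.8 -29.7] size [171.5  46.5] rang 17.5 axis deg -162.5 ext -0.094 0.077 skew -0.24
green 697 mean [0.5906 0.0419] rect c [595.6  43.1] size [131.4  72.7] rang 17.5 axis deg -162.9 ext -0.071 0.061 skew -0.08
tray 3085 mean [ 0.5927 -0.0209] rect c [634.7  -8.6] size [273.9 208.3] rang 17.5 axis deg 100.9 ext -0.114 0.112 skew -0.01
cover 445 mean [0.4181 0.2176] rect c [415.6 221. ] size [ 57.5 113.1] rang 37.4 axis deg 127.2 ext -0.052 0.061 skew 0.06
foot 29 mean [0.4182 0.2133] rect c [418.4 213.9] size [20.4 20.6] rang 88.3 axis deg 47.3 ext -0.012 0.013 skew 0.28
redhandle 127 mean [ 0.3931 -0.2491] rect c [ 393.3 -250.4] size [16.6 88.2] rang 22.7 axis deg 112.5 ext -0.045 0.043 skew 0.02
wood 128 mean [ 0.5499 -0.417 ] rect c [ 550.1 -417.1] size [ 14.1 104.7] rang 57.7 axis deg 147.9 ext -0.053 0.052 skew -0.01
knob 101 mean [0.5464 0.3932] rect c [544.9 393.3] size [39.2 39.3] rang 43.5 axis deg 52.4 ext -0.021 0.019 skew -0.11
unit [ 0.527  0.212 -0.006]
knob [0.544 0.395 0.072]
tray [ 0.594 -0.024  0.002]
foot [0.418 0.214 0.025]
redh [ 0.399 -0.261  0.019]
brush [ 0.561 -0.429  0.018]
paper [ 0.357 -0.003  0.003]
```

View pics/c1.png

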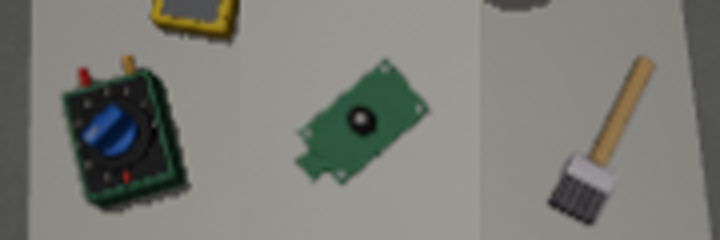

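Tray yaw is about 17.7° and its origin about (0.595, -0.022); the compartment spacings match the given sizes. In the crop the red mark is at the unit's near edge, with the knob turned clockwise from it. I'll move over the knob and look with the wrist camera.

Call:
servo_tool(moves=[{"dx": 0.03,"dy": -0.024,"roll": -2,"jaw": 1},{"dx": 0.03,"dy": -0.024,"roll": -2,"jaw": 1},{"dx": 0.03,"dy": -0.024,"roll": -2,"jaw": 1},{"dx": 0.03,"dy": -0.024,"roll": -2,"jaw": 1},{"dx": 0.03,"dy": -0.024,"roll": -2,"jaw": 1},{"dx": 0.03,"dy": -0.024,"roll": -2,"jaw": 1},{"dx": 0.03,"dy": -0.024,"roll": -2,"jaw": 1},{"dx": 0.03,"dy": -0.024,"roll": -2,"jaw": 1},{"dx": 0.03,"dy": -0.024,"roll": -2,"jaw": 1},{"dx": 0.03,"dy": -0.024,"roll": -2,"jaw": 1}])

```text
$.moves[0]: bad value
```

```bash
cat > w.py <<'E'
from h import *
import sys,json
n=sys.argv[1];s=get_state();c=calibration("wrist");p,d=grab_frame("wrist");c={k:np.array(v) for k,v in c.items()}
c["k1"]=float(c["k1"])
np.savez(n+".npz",p=p,d=d,**c);cv2.imwrite("pics/%s.png"%n,p[...,::-1])
print(s["t"],s["eef_pos"].round(4) if hasattr(s["eef_pos"],"round") else s["eef_pos"],np.degrees(s["ee_rot"][2]).round(1),"q",np.round(s["q"],2),"cam",(-c["R"].T@c["t"]).round(3))
E
python3 w.py w1
```

```text
0.1 [0.2318 0.6335 0.2257] -20.1 q [ 1.51  0.36  0.01 -0.   -1.22 -0.29] cam [0.301 0.608 0.385]
```

View pics/w1.png

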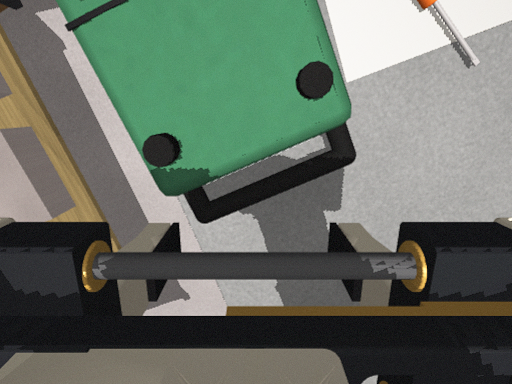

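The move was refused, perhaps because the rows had no dz. The wrist picture shows the green toolbox and the fingers along the bottom (row ~260), so the camera looks ahead along tool x. I'll resend with every field.

Call:
servo_tool(moves=[{"dx": 0.03,"dy": -0.024,"dz": 0,"roll": -2,"jaw": 1},{"dx": 0.03,"dy": -0.024,"dz": 0,"roll": -2,"jaw": 1},{"dx": 0.03,"dy": -0.024,"dz": 0,"roll": -2,"jaw": 1},{"dx": 0.03,"dy": -0.024,"dz": 0,"roll": -2,"jaw": 1},{"dx": 0.03,"dy": -0.024,"dz": 0,"roll": -2,"jaw": 1},{"dx": 0.03,"dy": -0.024,"dz": 0,"roll": -2,"jaw": 1},{"dx": 0.03,"dy": -0.024,"dz": 0,"roll": -2,"jaw": 1},{"dx": 0.03,"dy": -0.024,"dz": 0,"roll": -2,"jaw": 1},{"dx": 0.03,"dy": -0.024,"dz": 0,"roll": -2,"jaw": 1},{"dx": 0.0,"dy": 0.0,"dz": 0,"roll": -2,"jaw": 1}])

```text
t: 1.4
eef_pos: [0.5035, 0.4159, 0.226]
ee_rot: [3.141, -0.0, -0.704]
force: [0.2, 1.5, 0.2]
width: 0.0879
gripper_force: 0.0
```

```bash
python3 w.py w2
```

```text
1.4 [0.5035 0.4159 0.226 ] -40.3 q [ 0.99  0.32 -0.04  0.   -1.21 -0.12] cam [0.56  0.368 0.385]
```

View pics/w2.png

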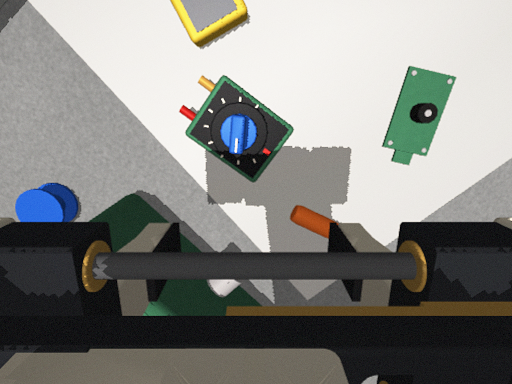

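The wrist view shows the knob at (238,132), its bar nearly upright in the picture with the white line towards (237,146), the red mark at (266,151), and the cover at (422,115) with its tongue down.

```bash
cat > k.py <<'E'
from h import *
import sys
f=np.load(sys.argv[1]+".npz");p,d=f["p"],f["d"];c={k:f[k] for k in("R","t","intrinsics","k1")};c["k1"]=float(c["k1"])
hsv=cv2.cvtColor(p,cv2.COLOR_RGB2HSV);X=cloud("wrist",d,c)
W=lambda m,z:world("wrist",np.argwhere(m)[:,::-1],z,c)[:,:2]
def box(m,x0,y0,x1,y1):
    k=np.zeros(m.shape,bool);k[y0:y1,x0:x1]=m[y0:y1,x0:x1];return k
blue=box(cv2.inRange(hsv,(100,120,50),(125,255,255))>0,205,100,275,165)
print("knob heights",np.percentile(X[blue][:,2],[5,25,50,75,95]).round(3))
dis=box(np.ones(blue.shape,bool),205,100,275,165)
bar=dis&(X[...,2]>.084)
B=X[bar][:,:2];print("bar n",bar.sum(),cv2.minAreaRect((B*1000).astype(np.float32)),"meanz",X[bar][:,2].mean())
wh=box(cv2.inRange(hsv,(0,0,150),(180,90,255))>0,225,118,250,158)&(X[...,2]>.075)
A=W(wh,.094);print("white",wh.sum(),A.mean(0).round(4),cv2.minAreaRect((A*1000).astype(np.float32)))
red=box(cv2.inRange(hsv,(0,120,60),(8,255,255))>0,255,140,280,165);print("red",red.sum(),W(red,.05).mean(0).round(4))
up=box(np.ones(blue.shape,bool),170,60,300,190)&(X[...,2]>.042)
cn,_=cv2.findContours((up&~(cv2.inRange(hsv,(0,150,60),(25,255,255))>0)).astype(np.uint8),0,1);m=max(cn,key=len)[:,0]
print("unit top",cv2.minAreaRect((world("wrist",m,.05,c)[:,:2]*1000).astype(np.float32)))
g=box(cv2.inRange(hsv,(50,70,30),(90,255,255))>0,370,50,470,180)
A=W(g,.005);print("cover",g.sum(),A.mean(0).round(4),cv2.minAreaRect((A*1000).astype(np.float32)))
ft=box(np.ones(blue.shape,bool),400,90,450,140)&(X[...,2]>.02);print("foot",ft.sum(),X[ft].mean(0).round(4),W(ft,.025).mean(0))
E
python3 k.py w2
```

```text
knob heights [0.063 0.065 0.066 0.095 0.096]
bar n 559 ((553.775634765625, 393.9250793457031), (18.596399307250977, 49.50087356567383), 34.4407958984375) meanz 0.10196258073978409
white 42 [0.5438 0.4052] ((543.759765625, 405.2601318359375), (2.7717103958129883, 14.038952827453613), 42.83546829223633)
red 41 [0.5133 0.389 ]
unit top ((550.3296508789062, 398.60943603515625), (100.25301361083984, 80.40015411376953), 13.658773422241211)
cover 3574 [0.4208 0.2169] ((416.1851501464844, 221.1165771484375), (60.21775436401367, 114.66445922851562), 37.473167419433594)
foot 370 [0.4255 0.2204 0.0372] [0.4207524  0.21559305]
```

Knob axis is at (0.550, 0.399). The unit yaw is 13.7° and the bar yaw about -46°, so the dial reads about 1.05 rad. I'll descend and grip the bar.

Call:
servo_tool(newtons=20, moves=[{"dx": 0.024,"dy": -0.009,"dz": 0,"roll": -3,"jaw": 0.6},{"dx": 0.023,"dy": -0.0085,"dz": 0,"roll": -3,"jaw": 0.6},{"dx": 0,"dy": 0,"dz": -0.035,"roll": 0,"jaw": 0.6},{"dx": 0,"dy": 0,"dz": -0.035,"roll": 0,"jaw": 0.6},{"dx": 0,"dy": 0,"dz": -0.035,"roll": 0,"jaw": 0.6},{"dx": 0,"dy": 0,"dz": -0.035,"roll": 0,"jaw": 0.6},{"dx": 0,"dy": 0,"dz": -0.015,"roll": 0,"jaw": 0.6},{"dx": 0,"dy": 0,"dz": 0,"roll": 0,"jaw": 0.1},{"dx": 0,"dy": 0,"dz": 0,"roll": 0,"jaw": 0.0},{"dx": 0,"dy": 0,"dz": 0,"roll": 0,"jaw": 0.0}])

```text
t: 2.7
eef_pos: [0.5496, 0.4011, 0.0732]
ee_rot: [-3.139, 0.0, -0.805]
force: [0.0, 0.9, 0.0]
width: 0.0282
gripper_force: 0.0
```

Call:
servo_tool(moves=[{"dx": 0,"dy": 0,"dz": 0,"roll": 0,"jaw": 0},{"dx": 0,"dy": 0,"dz": 0,"roll": 0,"jaw": 0},{"dx": 0,"dy": 0,"dz": 0,"roll": 7,"jaw": 0},{"dx": 0,"dy": 0,"dz": 0,"roll": 7,"jaw": 0},{"dx": 0,"dy": 0,"dz": 0,"roll": 7,"jaw": 0},{"dx": 0,"dy": 0,"dz": 0,"roll": 7,"jaw": 0},{"dx": 0,"dy": 0,"dz": 0,"roll": 7,"jaw": 0},{"dx": 0,"dy": 0,"dz": 0,"roll": 7,"jaw": 0},{"dx": 0,"dy": 0,"dz": 0,"roll": 7,"jaw": 0},{"dx": 0,"dy": 0,"dz": 0,"roll": 7,"jaw": 0}])

```text
t: 3.95
eef_pos: [0.5479, 0.3975, 0.0724]
ee_rot: [3.138, 0.003, 0.176]
force: [-5.3, -10.8, 10.6]
width: 0.0139
gripper_force: 20.0
```

```bash
python3 -c "
from h import *
s=get_state();print(s['moment'],s['force'],np.degrees(s['ee_rot']),s['gripper_force'],s['width'],s['q'])"
```

```text
[-3.80794177  1.73282575 -0.10338361] [ -5.2585445  -10.83859093  10.56617143] [1.79781729e+02 1.73715244e-01 1.01037466e+01] 20.005990862846375 0.01385726225171044 [ 0.91535661  0.48691016 -0.1621683   0.00096758 -0.92652502  0.83120613]
```

Call:
servo_tool(moves=[{"dx": 0,"dy": 0,"dz": 0,"roll": 4,"jaw": 0},{"dx": 0,"dy": 0,"dz": 0,"roll": 3,"jaw": 0},{"dx": 0,"dy": 0,"dz": 0,"roll": 2,"jaw": 0},{"dx": 0,"dy": 0,"dz": 0,"roll": 0,"jaw": 0},{"dx": 0,"dy": 0,"dz": 0,"roll": 0,"jaw": 0.5},{"dx": 0,"dy": 0,"dz": 0,"roll": 0,"jaw": 0.5},{"dx": 0,"dy": 0,"dz": 0,"roll": 0,"jaw": 0.5},{"dx": 0,"dy": 0,"dz": 0.05,"roll": 0,"jaw": 0.5},{"dx": 0,"dy": 0,"dz": 0.05,"roll": 0,"jaw": 0.5},{"dx": -0.04,"dy": -0.02,"dz": 0.05,"roll": 0,"jaw": 1}])

```text
t: 5.2
eef_pos: [0.5127, 0.3826, 0.2189]
ee_rot: [3.141, -0.001, 0.329]
force: [-1.0, 0.2, 0.6]
width: 0.0491
gripper_force: 0.0
```

```bash
python3 w.py w3
```

```text
5.2 [0.5127 0.3826 0.2189] 18.9 q [ 0.95  0.31 -0.08  0.   -1.18  0.95] cam [0.583 0.407 0.378]
```

View pics/w3.png

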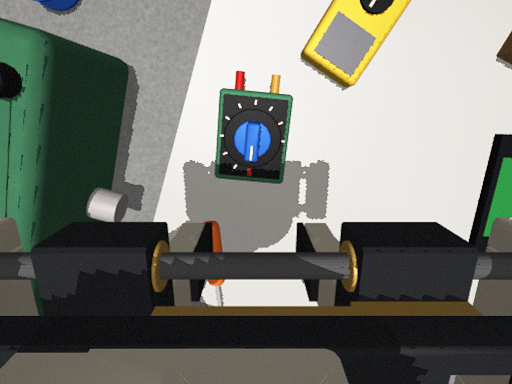

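The white line at (251,155) now points at the red mark at (249,172). I'll check the angle against the unit's edges.

```bash
cat > k2.py <<'E'
from h import *
f=np.load("w3.npz");p,d=f["p"],f["d"];c={k:f[k] for k in("R","t","intrinsics","k1")};c["k1"]=float(c["k1"])
hsv=cv2.cvtColor(p,cv2.COLOR_RGB2HSV);X=cloud("wrist",d,c)
def box(m,x0,y0,x1,y1):
    k=np.zeros(m.shape,bool);k[y0:y1,x0:x1]=m[y0:y1,x0:x1];return k
W=lambda m,z:world("wrist",np.argwhere(m)[:,::-1],z,c)[:,:2]
wh=box(cv2.inRange(hsv,(0,0,150),(180,90,255))>0,242,140,262,164)
A=W(wh,.094);print("white",wh.sum(),A.mean(0),cv2.minAreaRect((A*1000).astype(np.float32)))
red=box(cv2.inRange(hsv,(0,120,60),(8,255,255))>0,240,165,258,178);print("red",red.sum(),W(red,.05).mean(0).round(4))
up=box(X[...,2]>.042,205,88,300,186)
cn,_=cv2.findContours(up.astype(np.uint8),0,1);m=max(cn,key=len)[:,0]
r=cv2.minAreaRect((world("wrist",m,.05,c)[:,:2]*1000).astype(np.float32));print("unit",r)
v=np.array(r[0])/1000-A.mean(0);print("line dir",np.degrees(np.arctan2(v[1],v[0])))
E
python3 k2.py
```

```text
white 43 [0.54076522 0.3955868 ] ((540.7704467773438, 395.5250244140625), (13.876969337463379, 2.830216646194458), 12.897382736206055)
red 35 [0.5132 0.3891]
unit ((550.5756225585938, 398.4512939453125), (99.0413589477539, 79.15388488769531), 13.42110824584961)
line dir 16.27701873938492
```

The knob is off: line 12.9° against unit 13.4°. Next is the cover. Its origin is at (0.421, 0.215) with the tongue at 127.5°, so it must turn -110° to lie at (0.586, 0.040).

Call:
servo_tool(newtons=25, moves=[{"dx": -0.022,"dy": -0.0414,"dz": -0.01,"roll": 6.5,"jaw": 0.6},{"dx": -0.022,"dy": -0.0414,"dz": -0.02,"roll": 6.5,"jaw": 0.6},{"dx": -0.022,"dy": -0.0414,"dz": -0.02,"roll": 6.5,"jaw": 0.6},{"dx": -0.022,"dy": -0.0414,"dz": -0.03,"roll": 6.5,"jaw": 0.6},{"dx": 0,"dy": 0,"dz": -0.04,"roll": 0,"jaw": 0.6},{"dx": 0,"dy": 0,"dz": -0.04,"roll": 0,"jaw": 0.6},{"dx": 0,"dy": 0,"dz": -0.035,"roll": 0,"jaw": 0.6},{"dx": 0,"dy": 0,"dz": -0.016,"roll": 0,"jaw": 0.6},{"dx": 0,"dy": 0,"dz": 0,"roll": 0,"jaw": 0.6},{"dx": 0,"dy": 0,"dz": 0,"roll": 0,"jaw": 0}])

```text
t: 6.5
eef_pos: [0.4239, 0.2165, 0.0072]
ee_rot: [-3.142, -0.0, 0.784]
force: [0.5, 0.3, 0.1]
width: 0.047
gripper_force: 0.0
```

Call:
servo_tool(moves=[{"dx": -0.003,"dy": -0.001,"dz": 0.003,"roll": 0,"jaw": 0.45},{"dx": 0,"dy": 0,"dz": 0,"roll": 0,"jaw": 0},{"dx": 0,"dy": 0,"dz": 0,"roll": 0,"jaw": 0},{"dx": 0,"dy": 0,"dz": 0,"roll": 0,"jaw": 0},{"dx": 0,"dy": 0,"dz": 0.01,"roll": 0,"jaw": 0},{"dx": 0,"dy": 0,"dz": 0.02,"roll": 0,"jaw": 0},{"dx": 0,"dy": 0,"dz": 0.03,"roll": 0,"jaw": 0},{"dx": 0,"dy": 0,"dz": 0.03,"roll": 0,"jaw": 0},{"dx": 0,"dy": 0,"dz": 0.01,"roll": 0,"jaw": 0},{"dx": 0,"dy": 0,"dz": 0,"roll": 0,"jaw": 0}])

```text
t: 7.75
eef_pos: [0.4207, 0.2153, 0.1105]
ee_rot: [-3.141, -0.001, 0.783]
force: [0.2, 0.0, -2.7]
width: 0.023
gripper_force: 25.0
```

Call:
servo_tool(moves=[{"dx": 0.0165,"dy": -0.0175,"dz": 0,"roll": -10,"jaw": 0},{"dx": 0.0165,"dy": -0.0175,"dz": 0,"roll": -10,"jaw": 0},{"dx": 0.0165,"dy": -0.0175,"dz": 0,"roll": -10,"jaw": 0},{"dx": 0.0165,"dy": -0.0175,"dz": 0,"roll": -10,"jaw": 0},{"dx": 0.0165,"dy": -0.0175,"dz": 0,"roll": -10,"jaw": 0},{"dx": 0.0165,"dy": -0.0175,"dz": 0,"roll": -10,"jaw": 0},{"dx": 0.0165,"dy": -0.0175,"dz": 0,"roll": -10,"jaw": 0},{"dx": 0.0165,"dy": -0.0175,"dz": 0,"roll": -10,"jaw": 0},{"dx": 0.0165,"dy": -0.0175,"dz": 0,"roll": -10,"jaw": 0},{"dx": 0.0165,"dy": -0.0175,"dz": 0,"roll": -10,"jaw": 0}])

```text
t: 9.0
eef_pos: [0.5852, 0.0392, 0.1081]
ee_rot: [3.139, 0.001, -0.968]
force: [0.4, -0.4, -2.5]
width: 0.0233
gripper_force: 25.0
```

Call:
servo_tool(moves=[{"dx": 0,"dy": 0,"dz": -0.01,"roll": -10,"jaw": 0},{"dx": 0,"dy": 0,"dz": -0.02,"roll": 0,"jaw": 0},{"dx": 0,"dy": 0,"dz": -0.02,"roll": 0,"jaw": 0},{"dx": 0,"dy": 0,"dz": -0.015,"roll": 0,"jaw": 0},{"dx": 0,"dy": 0,"dz": 0,"roll": 0,"jaw": 0},{"dx": 0,"dy": 0,"dz": 0,"roll": 0,"jaw": 0},{"dx": 0,"dy": 0,"dz": 0,"roll": 0,"jaw": 0},{"dx": 0,"dy": 0,"dz": 0,"roll": 0,"jaw": 0},{"dx": 0,"dy": 0,"dz": 0,"roll": 0,"jaw": 0},{"dx": 0,"dy": 0,"dz": 0,"roll": 0,"jaw": 0}])

```text
t: 10.25
eef_pos: [0.5858, 0.0402, 0.0454]
ee_rot: [-3.141, -0.0, -1.136]
force: [-0.3, 0.5, -1.4]
width: 0.0231
gripper_force: 25.0
```

```bash
python3 w.py w4
```

```text
10.25 [0.5858 0.0402 0.0454] -65.1 q [ 0.4   0.39 -0.4  -0.   -0.77  0.03] cam [ 0.617 -0.027  0.204]
```

View pics/w4.png

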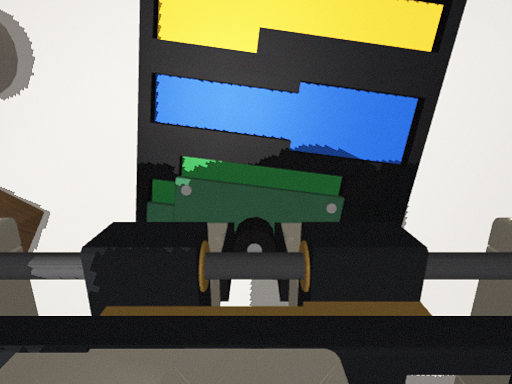

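The cover is held over its green pocket, with the plate edge running from (177,178) to (344,199), roughly parallel to the pocket edge from (182,157) to (343,178). I'll check it numerically.

```bash
cat > k3.py <<'E'
from h import *
f=np.load("w4.npz");p,d=f["p"],f["d"];c={k:f[k] for k in("R","t","intrinsics","k1")};c["k1"]=float(c["k1"])
a=np.radians(17.7);R=np.array([[np.cos(a),-np.sin(a)],[np.sin(a),np.cos(a)]]);o=np.array([.5952,-.0221])
T=lambda uv,z:((world("wrist",uv,z,c)[:,:2]-o)@R*1000).round(1).tolist()
print("plate corners",T([(177,178),(344,199)],.040))
print("pocket wall-top corners",T([(182,157),(343,178)],.013),"at floor",T([(182,157),(343,178)],.004))
hsv=cv2.cvtColor(p,cv2.COLOR_RGB2HSV)
m=cv2.inRange(hsv,(100,120,50),(125,255,255));m[:60]=0;m[170:]=0
A=world("wrist",np.argwhere(m>0)[:,::-1],.004,c)[:,:2];print("blue",m.sum()/255,cv2.minAreaRect((A*1000).astype(np.float32)))
A=(A-o)@R*1000;print(A.min(0),A.max(0))
E
python3 k3.py
```

```text
plate corners [[58.5, 33.6], [-40.2, 34.1]]
pocket wall-top corners [[62.4, 26.3], [-46.2, 27.0]] at floor [[64.4, 28.0], [-49.3, 28.8]]
blue 14814.0 ((596.6524658203125, -30.654953002929688), (171.49395751953125, 44.91651916503906), 17.401859283447266)
[-86.99067075 -31.00967289] [84.58018135 14.215425  ]
```

Well aligned: the plate is centred in x and about 1.5 mm high in tray y. Setting it down.

Call:
servo_tool(moves=[{"dx": 0.0004,"dy": -0.0014,"dz": -0.012,"roll": 0,"jaw": 0},{"dx": 0,"dy": 0,"dz": -0.01,"roll": 0,"jaw": 0},{"dx": 0,"dy": 0,"dz": -0.006,"roll": 0,"jaw": 0},{"dx": 0,"dy": 0,"dz": -0.003,"roll": 0,"jaw": 0},{"dx": 0,"dy": 0,"dz": 0,"roll": 0,"jaw": 0},{"dx": 0,"dy": 0,"dz": 0,"roll": 0,"jaw": 0.4},{"dx": 0,"dy": 0,"dz": 0,"roll": 0,"jaw": 0.5},{"dx": 0,"dy": 0,"dz": 0,"roll": 0,"jaw": 0.5},{"dx": 0,"dy": 0,"dz": 0.03,"roll": 0,"jaw": 0.5},{"dx": 0,"dy": 0,"dz": 0.03,"roll": 0,"jaw": 0.5}])

```text
t: 11.55
eef_pos: [0.5859, 0.0386, 0.0744]
ee_rot: [3.14, -0.0, -1.136]
force: [-0.3, 0.2, 0.2]
width: 0.0437
gripper_force: 0.0
```

Cover laid. Next, a look at the spatula on the way to it.

Call:
servo_tool(moves=[{"dx": -0.01,"dy": -0.01,"dz": 0.03,"roll": 0,"jaw": 0.5},{"dx": -0.03,"dy": -0.03,"dz": 0.03,"roll": 0,"jaw": 0.6},{"dx": -0.03,"dy": -0.03,"dz": 0.03,"roll": 0,"jaw": 0.6},{"dx": -0.03,"dy": -0.03,"dz": 0.02,"roll": 0,"jaw": 0.6},{"dx": -0.03,"dy": -0.03,"dz": 0.015,"roll": 0,"jaw": 0.6},{"dx": -0.03,"dy": -0.03,"dz": 0,"roll": 0,"jaw": 0.6},{"dx": -0.025,"dy": -0.02,"dz": 0,"roll": -2,"jaw": 0.6},{"dx": 0,"dy": 0,"dz": 0,"roll": 0,"jaw": 0.6},{"dx": 0,"dy": 0,"dz": 0,"roll": 0,"jaw": 0.6},{"dx": 0,"dy": 0,"dz": 0,"roll": 0,"jaw": 0.6}])

```text
t: 12.8
eef_pos: [0.4017, -0.1409, 0.1991]
ee_rot: [3.142, -0.0, -1.17]
force: [0.6, 0.2, -0.5]
width: 0.0528
gripper_force: 0.0
```

```bash
python3 w.py w5; cat > k4.py <<'E'
from h import *
import sys
f=np.load(sys.argv[1]+".npz");p,d=f["p"],f["d"];c={k:f[k] for k in("R","t","intrinsics","k1")};c["k1"]=float(c["k1"])
hsv=cv2.cvtColor(p,cv2.COLOR_RGB2HSV);X=cloud("wrist",d,c)
if sys.argv[2]=="s": m=cv2.inRange(hsv,(170,120,50),(180,255,255))|cv2.inRange(hsv,(0,120,50),(8,255,255))
else: m=cv2.inRange(hsv,(8,60,80),(28,255,255))
m[225:]=0
n,l,st,ce=cv2.connectedComponentsWithStats(m)
for i in 1+np.argsort(-st[1:,4])[:2]:
    k=(l==i)&(X[...,2]>.017)&(X[...,2]<.03)
    if k.sum()<50: continue
    A=world("wrist",np.argwhere(k)[:,::-1],.02,c)[:,:2];print("comp",st[i],k.sum(),"h",np.median(X[k][:,2]).round(4),cv2.minAreaRect((A*1000).astype(np.float32)),A.mean(0).round(4))
E
python3 k4.py w5 s
```

```text
12.8 [ 0.4017 -0.1409  0.1991] -67.1 q [ 0.13 -0.04 -0.55  0.   -1.07  0.27] cam [ 0.431 -0.209  0.358]
comp [ 290   45   20   80 1285] 1242 h 0.0204 ((393.22796630859375, -248.89068603515625), (17.868427276611328, 81.4738998413086), 22.238943099975586) [ 0.3937 -0.2505]
```

View pics/w5.png

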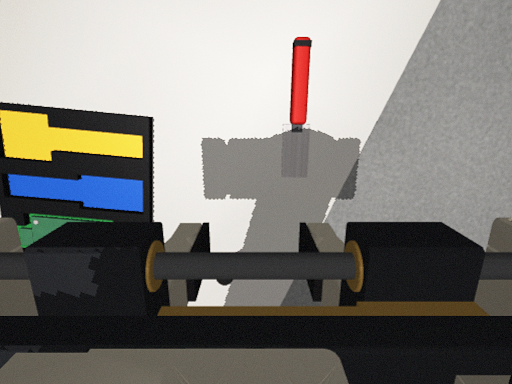

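The spatula's red handle runs from (301,45) to (298,124), with the blade below it inside the shadow. The handle centre (0.393, -0.249) at 112.3° puts the origin at (0.382, -0.2225), which agrees with the top view.

Call:
servo_tool(moves=[{"dx": -0.006,"dy": -0.027,"dz": -0.02,"roll": -0.5,"jaw": 0.6},{"dx": -0.007,"dy": -0.027,"dz": -0.02,"roll": 0,"jaw": 0.6},{"dx": -0.006,"dy": -0.0275,"dz": -0.02,"roll": 0,"jaw": 0.6},{"dx": 0,"dy": 0,"dz": -0.035,"roll": 0,"jaw": 0.6},{"dx": 0,"dy": 0,"dz": -0.04,"roll": 0,"jaw": 0.6},{"dx": 0,"dy": 0,"dz": -0.035,"roll": 0,"jaw": 0.6},{"dx": 0,"dy": 0,"dz": -0.014,"roll": 0,"jaw": 0.6},{"dx": 0,"dy": 0,"dz": -0.004,"roll": 0,"jaw": 0.6},{"dx": 0,"dy": 0,"dz": 0,"roll": 0,"jaw": 0.5},{"dx": 0,"dy": 0,"dz": 0,"roll": 0,"jaw": 0.4}])

```text
t: 14.1
eef_pos: [0.3829, -0.2228, 0.0118]
ee_rot: [-3.14, -0.001, -1.179]
force: [-1.1, 0.0, -0.2]
width: 0.0394
gripper_force: 0.0
```

Call:
servo_tool(moves=[{"dx": 0,"dy": 0,"dz": -0.0015,"roll": 0,"jaw": 0.3},{"dx": 0,"dy": 0,"dz": 0,"roll": 0,"jaw": 0},{"dx": 0,"dy": 0,"dz": 0,"roll": 0,"jaw": 0},{"dx": 0,"dy": 0,"dz": 0,"roll": 0,"jaw": 0},{"dx": 0,"dy": 0,"dz": 0.01,"roll": 0,"jaw": 0},{"dx": 0,"dy": 0,"dz": 0.02,"roll": 0,"jaw": 0},{"dx": 0,"dy": 0,"dz": 0.03,"roll": 0,"jaw": 0},{"dx": 0,"dy": 0,"dz": 0.03,"roll": 0,"jaw": 0},{"dx": 0,"dy": 0,"dz": 0.01,"roll": 0,"jaw": 0},{"dx": 0,"dy": 0,"dz": 0,"roll": 0,"jaw": 0}])

```text
t: 15.35
eef_pos: [0.3823, -0.2227, 0.1101]
ee_rot: [-3.14, -0.001, -1.18]
force: [0.7, -0.2, -1.6]
width: 0.0177
gripper_force: 25.0
```

Call:
servo_tool(moves=[{"dx": 0.0219,"dy": 0.0194,"dz": 0,"roll": 8.5,"jaw": 0},{"dx": 0.0219,"dy": 0.0194,"dz": 0,"roll": 8.5,"jaw": 0},{"dx": 0.0219,"dy": 0.0194,"dz": 0,"roll": 8.5,"jaw": 0},{"dx": 0.0219,"dy": 0.0194,"dz": 0,"roll": 8.5,"jaw": 0},{"dx": 0.0219,"dy": 0.0194,"dz": 0,"roll": 8.5,"jaw": 0},{"dx": 0.0219,"dy": 0.0194,"dz": 0,"roll": 8.5,"jaw": 0},{"dx": 0.0219,"dy": 0.0194,"dz": 0,"roll": 8.5,"jaw": 0},{"dx": 0.0219,"dy": 0.0194,"dz": 0,"roll": 8.5,"jaw": 0},{"dx": 0.0219,"dy": 0.0194,"dz": 0,"roll": 8.5,"jaw": 0},{"dx": 0.0219,"dy": 0.0194,"dz": 0,"roll": 8.5,"jaw": 0}])

```text
t: 16.6
eef_pos: [0.6008, -0.0282, 0.1076]
ee_rot: [-3.141, 0.003, 0.308]
force: [-0.4, 0.4, -0.1]
width: 0.0175
gripper_force: 25.0
```

Call:
servo_tool(moves=[{"dx": 0,"dy": 0,"dz": -0.02,"roll": 0.2,"jaw": 0},{"dx": 0,"dy": 0,"dz": -0.02,"roll": 0,"jaw": 0},{"dx": 0,"dy": 0,"dz": -0.02,"roll": 0,"jaw": 0},{"dx": 0,"dy": 0,"dz": -0.01,"roll": 0,"jaw": 0},{"dx": 0,"dy": 0,"dz": 0,"roll": 0,"jaw": 0},{"dx": 0,"dy": 0,"dz": 0,"roll": 0,"jaw": 0},{"dx": 0,"dy": 0,"dz": 0,"roll": 0,"jaw": 0},{"dx": 0,"dy": 0,"dz": 0,"roll": 0,"jaw": 0},{"dx": 0,"dy": 0,"dz": 0,"roll": 0,"jaw": 0},{"dx": 0,"dy": 0,"dz": 0,"roll": 0,"jaw": 0}])

```text
t: 17.85
eef_pos: [0.6011, -0.0288, 0.0398]
ee_rot: [3.142, -0.0, 0.307]
force: [0.6, 0.3, -1.0]
width: 0.0179
gripper_force: 25.0
```

```bash
python3 w.py w6
```

```text
17.85 [ 0.6011 -0.0288  0.0398] 17.6 q [ 0.28  0.42 -0.37  0.   -0.78  1.6 ] cam [ 0.672 -0.006  0.199]
```

View pics/w6.png

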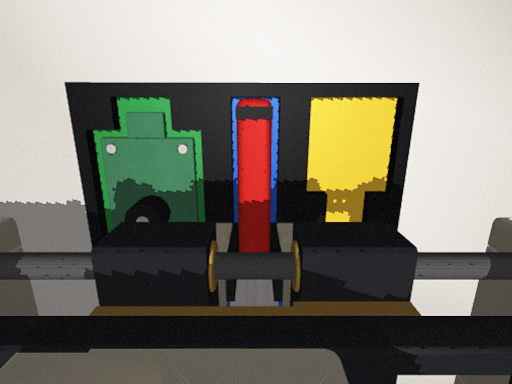

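The cover lies well in its pocket at (150,180). The red handle is centred over the blue channel between columns 232 and 278, ending near row 98. I'll check the end position.

```bash
cat > k5.py <<'E'
from h import *
f=np.load("w6.npz");p,d=f["p"],f["d"];c={k:f[k] for k in("R","t","intrinsics","k1")};c["k1"]=float(c["k1"])
a=np.radians(17.7);R=np.array([[np.cos(a),-np.sin(a)],[np.sin(a),np.cos(a)]]);o=np.array([.5952,-.0221])
T=lambda uv,z:((world("wrist",uv,z,c)[:,:2]-o)@R*1000).round(1).tolist()
print("handle end",T([(255,98)],.03),T([(255,106)],.05),"handle edges",T([(238,150),(271,150)],.05),"channel",T([(232,97),(278,97),(232,150),(279,150)],.004))
print("yellow",T([(310,97),(396,97),(307,190)],.004))
E
python3 k5.py
```

```text
handle end [[82.4, -8.7]] [[78.1, -8.7]] handle edges [[56.6, 0.0], [56.5, -16.8]] channel [[83.8, 5.8], [83.7, -23.5], [50.0, 6.6], [49.9, -24.8]]
yellow [[83.7, -43.9], [83.5, -98.6], [22.1, -44.9]]
```

Call:
servo_tool(moves=[{"dx": -0.001,"dy": -0.0005,"dz": -0.01,"roll": 0,"jaw": 0},{"dx": 0,"dy": 0,"dz": -0.008,"roll": 0,"jaw": 0},{"dx": 0,"dy": 0,"dz": -0.005,"roll": 0,"jaw": 0},{"dx": 0,"dy": 0,"dz": -0.003,"roll": 0,"jaw": 0},{"dx": 0,"dy": 0,"dz": 0,"roll": 0,"jaw": 0},{"dx": 0,"dy": 0,"dz": 0,"roll": 0,"jaw": 0.3},{"dx": 0,"dy": 0,"dz": 0,"roll": 0,"jaw": 0.4},{"dx": 0,"dy": 0,"dz": 0,"roll": 0,"jaw": 0.4},{"dx": 0,"dy": 0,"dz": 0.03,"roll": 0,"jaw": 0.4},{"dx": 0,"dy": 0,"dz": 0.03,"roll": 0,"jaw": 0.4}])

```text
t: 19.15
eef_pos: [0.5999, -0.0294, 0.0739]
ee_rot: [3.142, 0.001, 0.307]
force: [0.7, -0.6, 0.0]
width: 0.0349
gripper_force: 0.0
```

Call:
servo_tool(moves=[{"dx": 0,"dy": 0,"dz": 0.04,"roll": 0,"jaw": 0.4},{"dx": -0.016,"dy": -0.043,"dz": 0.04,"roll": -6.2,"jaw": 0.6},{"dx": -0.016,"dy": -0.043,"dz": 0.03,"roll": -6.2,"jaw": 0.6},{"dx": -0.016,"dy": -0.043,"dz": 0.015,"roll": -6.2,"jaw": 0.6},{"dx": -0.016,"dy": -0.043,"dz": 0,"roll": -6.2,"jaw": 0.6},{"dx": -0.016,"dy": -0.043,"dz": 0,"roll": -6.2,"jaw": 0.6},{"dx": -0.016,"dy": -0.043,"dz": 0,"roll": -6.2,"jaw": 0.6},{"dx": -0.016,"dy": -0.043,"dz": 0,"roll": -6.3,"jaw": 0.6},{"dx": -0.012,"dy": -0.041,"dz": 0,"roll": -6.3,"jaw": 0.6},{"dx": 0,"dy": 0,"dz": 0,"roll": 0,"jaw": 0.6}])

```text
t: 20.4
eef_pos: [0.4749, -0.3736, 0.1982]
ee_rot: [3.141, 0.0, -0.567]
force: [-0.3, -0.2, 0.4]
width: 0.0526
gripper_force: 0.0
```

```bash
python3 w.py w7;python3 k4.py w7 b
```

```text
20.4 [ 0.4749 -0.3736  0.1982] -32.5 q [-0.34  0.26 -0.19  0.   -1.12  1.35] cam [ 0.538 -0.413  0.357]
comp [ 246   41   15  102 1420] 1360 h 0.0204 ((549.7367553710938, -419.38055419921875), (14.366086959838867, 105.34186553955078), 57.7712287902832) [ 0.5514 -0.4208]
```

View pics/w7.png

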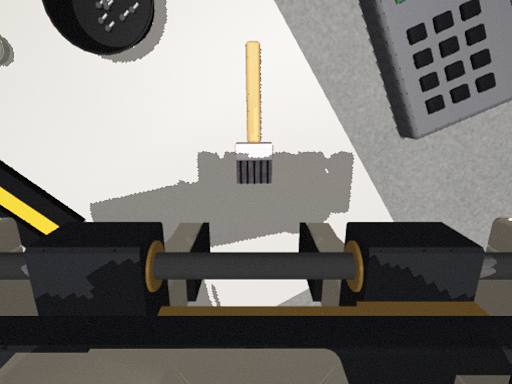

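The brush handle runs from (253,41) to (254,142) with its head at (254,163). The handle centre is (0.550, -0.419) at 147.8°, so the origin is at (0.527, -0.4045).

Call:
servo_tool(moves=[{"dx": 0.0175,"dy": -0.0105,"dz": -0.02,"roll": 0.3,"jaw": 0.6},{"dx": 0.0175,"dy": -0.0105,"dz": -0.02,"roll": 0,"jaw": 0.6},{"dx": 0.017,"dy": -0.01,"dz": -0.02,"roll": 0,"jaw": 0.6},{"dx": 0,"dy": 0,"dz": -0.035,"roll": 0,"jaw": 0.6},{"dx": 0,"dy": 0,"dz": -0.04,"roll": 0,"jaw": 0.6},{"dx": 0,"dy": 0,"dz": -0.035,"roll": 0,"jaw": 0.6},{"dx": 0,"dy": 0,"dz": -0.014,"roll": 0,"jaw": 0.6},{"dx": 0,"dy": 0,"dz": -0.003,"roll": 0,"jaw": 0.6},{"dx": 0,"dy": 0,"dz": 0,"roll": 0,"jaw": 0.5},{"dx": 0,"dy": 0,"dz": 0,"roll": 0,"jaw": 0.4}])

```text
t: 21.7
eef_pos: [0.529, -0.4026, 0.0131]
ee_rot: [-3.141, -0.002, -0.556]
force: [-0.3, -0.8, -0.2]
width: 0.0391
gripper_force: 0.0
```

Call:
servo_tool(moves=[{"dx": -0.0015,"dy": -0.0015,"dz": -0.003,"roll": -0.3,"jaw": 0.3},{"dx": 0,"dy": 0,"dz": 0,"roll": 0,"jaw": 0},{"dx": 0,"dy": 0,"dz": 0,"roll": 0,"jaw": 0},{"dx": 0,"dy": 0,"dz": 0,"roll": 0,"jaw": 0},{"dx": 0,"dy": 0,"dz": 0.01,"roll": 0,"jaw": 0},{"dx": 0,"dy": 0,"dz": 0.02,"roll": 0,"jaw": 0},{"dx": 0,"dy": 0,"dz": 0.03,"roll": 0,"jaw": 0},{"dx": 0,"dy": 0,"dz": 0.03,"roll": 0,"jaw": 0},{"dx": 0,"dy": 0,"dz": 0.02,"roll": 0,"jaw": 0},{"dx": 0,"dy": 0,"dz": 0,"roll": 0,"jaw": 0}])

```text
t: 22.95
eef_pos: [0.5278, -0.4043, 0.1212]
ee_rot: [-3.141, -0.004, -0.562]
force: [0.7, -0.2, -0.6]
width: 0.0159
gripper_force: 25.0
```

Call:
servo_tool(moves=[{"dx": 0.008,"dy": 0.028,"dz": 0,"roll": -10,"jaw": 0},{"dx": 0.008,"dy": 0.028,"dz": 0,"roll": -10,"jaw": 0},{"dx": 0.008,"dy": 0.028,"dz": 0,"roll": -10,"jaw": 0},{"dx": 0.008,"dy": 0.028,"dz": 0,"roll": -10,"jaw": 0},{"dx": 0.008,"dy": 0.028,"dz": 0,"roll": -10,"jaw": 0},{"dx": 0.008,"dy": 0.028,"dz": 0,"roll": -10,"jaw": 0},{"dx": 0.008,"dy": 0.028,"dz": 0,"roll": -10,"jaw": 0},{"dx": 0.008,"dy": 0.028,"dz": 0,"roll": -10,"jaw": 0},{"dx": 0.008,"dy": 0.028,"dz": 0,"roll": -10,"jaw": 0},{"dx": 0.008,"dy": 0.028,"dz": 0,"roll": -10,"jaw": 0}])

```text
t: 24.2
eef_pos: [0.6062, -0.1227, 0.1177]
ee_rot: [3.141, -0.001, -2.313]
force: [-0.4, -0.5, -0.0]
width: 0.0161
gripper_force: 25.0
```

Call:
servo_tool(moves=[{"dx": 0.004,"dy": 0.0125,"dz": 0,"roll": -10,"jaw": 0},{"dx": 0.004,"dy": 0.012,"dz": 0,"roll": -10,"jaw": 0},{"dx": 0.0036,"dy": 0.012,"dz": 0,"roll": -10,"jaw": 0},{"dx": 0,"dy": 0,"dz": -0.02,"roll": 0,"jaw": 0},{"dx": 0,"dy": 0,"dz": -0.02,"roll": 0,"jaw": 0},{"dx": 0,"dy": 0,"dz": -0.015,"roll": 0,"jaw": 0},{"dx": 0,"dy": 0,"dz": 0,"roll": 0,"jaw": 0},{"dx": 0,"dy": 0,"dz": 0,"roll": 0,"jaw": 0},{"dx": 0,"dy": 0,"dz": 0,"roll": 0,"jaw": 0},{"dx": 0,"dy": 0,"dz": 0,"roll": 0,"jaw": 0}])

```text
t: 25.45
eef_pos: [0.6186, -0.0873, 0.0643]
ee_rot: [-3.141, 0.001, -2.831]
force: [0.1, 0.3, -0.2]
width: 0.0155
gripper_force: 25.0
```

```bash
python3 w.py w8; cat > k6.py <<'E'
from h import *
f=np.load("w8.npz");p,d=f["p"],f["d"];c={k:f[k] for k in("R","t","intrinsics","k1")};c["k1"]=float(c["k1"])
a=np.radians(17.7);R=np.array([[np.cos(a),-np.sin(a)],[np.sin(a),np.cos(a)]]);o=np.array([.5952,-.0221])
X=cloud("wrist",d,c);m=cv2.inRange(cv2.cvtColor(p,cv2.COLOR_RGB2HSV),(8,60,60),(28,255,255));m[225:]=0
Y=(X[...,:2]-o)@R*1000
k=(m>0)&(X[...,2]>.05)&(X[...,2]<.12)&(abs(Y[...,1]+70)<30)
print(k.sum(),np.median(X[k][:,2]));z=np.median(X[k][:,2])
A=(world("wrist",np.argwhere(k)[:,::-1],z,c)[:,:2]-o)@R*1000
print("handle in tray frame",cv2.minAreaRect(A.astype(np.float32)),A.min(0),A.max(0))
E
python3 k6.py
```

```text
25.45 [ 0.6186 -0.0873  0.0643] -162.2 q [ 0.17  0.42 -0.3   0.   -0.85 -1.43] cam [ 0.548 -0.11   0.223]
4085 0.07578811206902557
handle in tray frame ((-45.00205993652344, -69.3533935546875), (69.04904174804688, 15.632670402526855), 0.08068206161260605) [-79.52968929 -77.16020078] [-10.47275904 -61.48844579]
```

View pics/w8.png

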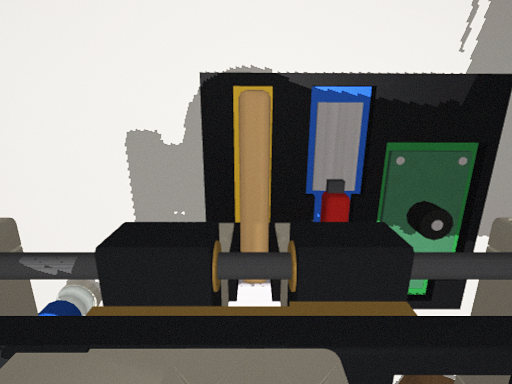

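The spatula (blade at (340,145)) and the cover both lie inside their compartments. The brush handle is straight over the yellow channel, ending at tray x -79.5 (ideal -78) and y -69.3. Lowering it.

Call:
servo_tool(moves=[{"dx": 0.001,"dy": 0,"dz": -0.02,"roll": 0,"jaw": 0},{"dx": 0,"dy": 0,"dz": -0.014,"roll": 0,"jaw": 0},{"dx": 0,"dy": 0,"dz": -0.008,"roll": 0,"jaw": 0},{"dx": 0,"dy": 0,"dz": -0.005,"roll": 0,"jaw": 0},{"dx": 0,"dy": 0,"dz": -0.003,"roll": 0,"jaw": 0},{"dx": 0,"dy": 0,"dz": 0,"roll": 0,"jaw": 0},{"dx": 0,"dy": 0,"dz": 0,"roll": 0,"jaw": 0},{"dx": 0,"dy": 0,"dz": 0,"roll": 0,"jaw": 0.3},{"dx": 0,"dy": 0,"dz": 0,"roll": 0,"jaw": 0.4},{"dx": 0,"dy": 0,"dz": 0,"roll": 0,"jaw": 0.4}])

```text
t: 26.75
eef_pos: [0.6193, -0.0873, 0.0138]
ee_rot: [-3.142, 0.0, -2.831]
force: [0.1, 0.2, 0.4]
width: 0.0343
gripper_force: 0.0
```

Call:
servo_tool(moves=[{"dx": 0,"dy": 0,"dz": 0.03,"roll": 0,"jaw": 0.4},{"dx": 0,"dy": 0,"dz": 0.04,"roll": 0,"jaw": 0.4},{"dx": 0,"dy": 0,"dz": 0.05,"roll": 0,"jaw": 0.4},{"dx": -0.03,"dy": -0.03,"dz": 0.03,"roll": 0,"jaw": 0.4},{"dx": -0.03,"dy": -0.03,"dz": 0.03,"roll": 0,"jaw": 0.4},{"dx": -0.03,"dy": -0.03,"dz": 0,"roll": 0,"jaw": 0.4},{"dx": -0.03,"dy": -0.03,"dz": 0,"roll": 0,"jaw": 0.4},{"dx": -0.03,"dy": -0.03,"dz": 0,"roll": 0,"jaw": 0.4},{"dx": 0,"dy": -0.03,"dz": 0,"roll": 0,"jaw": 0.4},{"dx": 0,"dy": 0,"dz": 0,"roll": 0,"jaw": 0.4}])

```text
t: 28.0
eef_pos: [0.4687, -0.2688, 0.1938]
ee_rot: [-3.141, 0.0, -2.833]
force: [-0.0, -0.9, -0.5]
width: 0.035
gripper_force: 0.0
```

```bash
python3 - <<'E'
from h import *
p,d=grab_frame("top");s,_=grab_frame("scene");np.savez("top1.npz",p=p,d=d)
a=cv2.resize(p[130:230,200:300],(400,400),interpolation=cv2.INTER_CUBIC);b=cv2.resize(s[185:285,190:310],(400,400),interpolation=cv2.INTER_CUBIC)
cv2.imwrite("pics/end.png",np.hstack([a,b])[...,::-1])
X=cloud("top",d);a=np.radians(17.7);R=np.array([[np.cos(a),-np.sin(a)],[np.sin(a),np.cos(a)]]);o=np.array([.5952,-.0221])
hsv=cv2.cvtColor(p,cv2.COLOR_RGB2HSV)
for n,lo,hi,z in(("wood",(8,60,80),(19,255,255),.024),("red",(170,120,50),(180,255,255),.024)):
    m=cv2.inRange(hsv,lo,hi);m[:135]=0;m[225:]=0;m[:,:205]=0;m[:,295:]=0
    A=(world("top",np.argwhere(m>0)[:,::-1],z)[:,:2]-o)@R*1000;print(n,len(A),A.min(0).round(),A.max(0).round(),np.median(X[m>0][:,2]))
f=np.load("top0.npz")["p"];D=cv2.absdiff(f,p).max(2)>60
n,l,st,ce=cv2.connectedComponentsWithStats(D.astype(np.uint8));print([(st[i][:5].tolist()) for i in range(1,n) if st[i,4]>12])
E
```

```text
wood 327 [  12. -170.] [214. 107.] 0.618094506766104
red 5 [33. -1.] [78.  1.] 0.024511335010339416
[[246, 138, 139, 138, 9682], [256, 152, 26, 46, 447], [244, 159, 24, 46, 388], [231, 182, 7, 7, 31], [130, 193, 3, 6, 16], [124, 197, 4, 6, 14], [249, 210, 5, 32, 41], [169, 220, 34, 31, 575], [26, 291, 8, 10, 46], [26, 304, 22, 22, 247], [242, 321, 13, 4, 29], [264, 322, 24, 19, 56], [164, 339, 9, 2, 14], [176, 340, 12, 2, 15], [205, 342, 18, 19, 70]]
```

View pics/end.png

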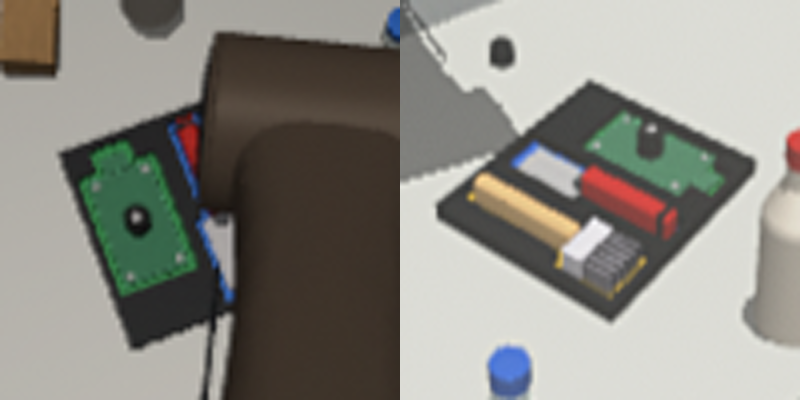

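The scene crop shows all three parts flat in their compartments: brush at (545,230), spatula at (600,190) and cover at (655,150). The arm partly blocks the top view but is clear of everything. Handing in.

```bash
python3 -c "
from station import *
print(job_done())"
```

```text
the job is handed in; nothing more can be done
None
```

The job is handed in: the knob is at its off stop, and the camera pictures show the brush, spatula and cover lying flat in their own compartments, the right way round; the hand-in gave no verdict.

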